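Empty the sorting tray and hang it on the tool board

ROBOT

A 6-joint arm with a two-finger parallel gripper is mounted at the origin on the work surface. World frame = base frame: x ahead of the robot, y to its left, z up, the work surface at z = 0. Lengths are in m, angles in degrees, forces in N, time in s.
With the tool pointing down it reaches from about 0.25 to 0.775 m from the base axis. Payload 4 kg.
Tool frame: the origin (TCP) lies at the very end of the fingers, on their centre line; the grasp point (between the pads) lies ctrl.grasp_offset behind it (ctrl.grasp_offset is the distance from the TCP to the grasp point, in m); z points along the fingers, y is the line along which they close (so a half turn about z gives the same grasp; the last joint's range is limited). The gripper opens to 85 mm and grips with 20 to 120 N. Pads are 22 mm wide; open, the fingers measure 114 mm over their backs; the gripper's body (76 mm by 85 mm) begins 54 mm behind the grasp point. The pads swing forward as they close: fully open they stand 13 mm farther back than shut.
Start: joints at [-78.272, 4.996, 78.535, -0, 96.463, -5.907], TCP at [0.167, -0.524, 0.195] pointing down, gripper open.
Joint ranges: [-177.83, 177.83], [-43.37, 116.18], [15.69, 146.23], [-61.86, 241.86], [9.47, 152.12], [-147.06, 147.06]. Speed limits (degrees/s): [159.86, 159.86, 180, 180, 180, 180].

INTERFACE

Orientations are given as a 3x3 rotation matrix whose columns are the frame's x, y, z axes.
In Python, from bench import ctrl, viewer gives the robot as it stands. Calls block until the motion is done:
- ctrl.move_ptp(position, orientation): joint-space move of the TCP to a pose.
- ctrl.movel(position, rot=None, max_speed=0.15): straight line of the TCP; rot=None keeps the orientation; max_speed is the mean speed in m/s.
- ctrl.goto_joints(angles): joint-space move.
- ctrl.command_gripper(opening): finger opening in m; the grip force is fixed at half the most; returns when the fingers have stopped.
- ctrl.wait(seconds).
- ctrl.ik(position, orientation): joint angles nearest the present ones, or None.
- ctrl.get_state(): the state.
- viewer.camera(name): name is "side" or "top" or "wrist"; returns the picture (480x640x3 uint8, blue, green, red); there is no depth.
- viewer.calibration(name): a dict with "fx", "fy", "cx", "cy" (pixels), "R" (3x3) and "t" (3): a world point X has camera coordinates R X + t. Camera axes: x right, y down, z forward; pixel columns grow to the right and rows downward; lengths in m; the calibration is good to about 2 mm. A picture is of the moment at which its call begins: read the wrist's pose just before it. calibration takes no time and is no camera call; for the wrist camera it gives the pose at the moment of the call.
A pose or a line that the arm cannot do raises ctrl.PlanningError and nothing moves.
- ctrl.finish_job(): hands the job in; it is judged then, once.
Trained networks look in the newest picture that a camera, given by its name, has taken for a name from the list of things; names that differ only in an ending like _2 or _b are one class to them, and where a whole thing is asked for, a point or a joint stands for the part that bears it (a point fixed in the world has none). Each returns a list of dicts, best first, with "p" (0 to 1); they miss things now and then, are a little off and sometimes report something else, mostly with a low value. They report only what shows in the picture. A call takes as long as a camera call. They do not tell look-alikes from the thing itself.
- viewer.boxes_of(camera, thing): "xyz" ([x, y, z] in m, in world coordinates, good to about 4 mm: the middle of the surface that is visible of it).
- viewer.cut_out(camera, thing): "mask" (480x640 bool, what is visible of it).
- viewer.spot_point(camera, thing): "xyz" ([x, y, z] in m, in world coordinates, good to about 4 mm: a listed point, or the origin of a listed thing).
The state is a dict: "time_s": time; "joint_positions": joint angles; "joint_velocities": joint speeds; "joint_torque": joint torques, N m; "ee_pos": TCP position; "tool_rot": TCP orientation; "wrist_force": force on the tool from outside, world axes, zero at the start; "wrist_torque": the same for the moment, N m; "width": finger opening in m; "gripper_force": force on a finger pad.
Only numpy, scipy, OpenCV 4.12 (cv2) and the standard library are available. Lean on these libraries where they do the work, as an engineer would, in place of code of your own. Each camera call takes 0.05 s, during which the arm holds its last target. There are 200 camera calls.

TASK

Lift the small aluminium tray with both white connectors on it, carry it to the black bin and tip it so that both slide into the bin. Then hang the empty tray by the eye at the end of its handle on the free peg of the sloping tool board (the one without the spanner), open side outward, all the way down the peg so that the tray lies flat on the board with its dish hanging down the slope below the peg, and let go. Leave the other loose things on the bench where they are.

Things in the scene. Friction and masses are not known exactly. Their poses are not given: they have to be found in the camera images.
- tray: Loose open aluminium tray, 0.16 kg. Origin: centre of the dish's underside; x along the handle, z up. Dish 110 (x) by 100 (y) mm, floor 4 mm, 4 mm walls 30 mm high at both sides and the handle end; no wall at x = -55 mm, where pieces slide off. Handle 26 mm wide (y), 12 mm thick (z = 14 to 26 mm), from x = 55 mm to an eye at x = 140 mm. The handle points away from the robot.
- eye (a point): Centre of the eye in the end of the tray's handle: a ring 44 mm across and 12 mm thick with a 22 mm through hole along the tray's z; in the tray's frame at (140, 0, 20) mm.
- connector_a: White connector with a grey nose, 60 (x) by 34 (y) by 26 mm, about 45 g, lying loose in the tray. Origin: centre of its underside.
- connector_b: A second connector, the same as connector_a, beside it in the tray.
- bin: Black open-topped plastic bin, fixed, 200 (x) by 170 (y) mm and 75 mm high, walls and floor about 4 mm. Origin: centre of its underside, on the table.
- tool_board: Grey fixed tool board: a flat panel 340 mm wide (y), 250 mm up the slope, at 30 degrees to the table, low edge nearest the robot (40 mm up), high edge 165 mm up. Two pegs stand square out of its face in a level row at y = -85 and +85 mm; which is free varies. Origin: on the table, below the middle of the peg row; x level, towards the high edge.
- peg_root (a point): Foot of the free peg on the board's face, 145 mm above the table. z points out along the peg (30 degrees from vertical, leaning towards the board's low edge), x up the slope, y level. Steel peg 12 mm in diameter, 65 mm long, round end; a disc 30 mm across, 3 mm thick at its foot. With the tray flat on the board the eye's centre is 20 mm from the foot along the peg.
- peg_tip (a point): Outer end of the free peg, 65 mm from peg_root along the peg; same axes.
- hung_spanner: Steel spanner, 200 mm long, 45 mm wide, fixed on the other peg and hanging down the slope, at most 14 mm off the board. Origin: foot of that other peg; x level, z up.
- tape_roll: Bystander: grey roll of tape lying flat, 90 mm across, 24 mm high. Origin: its underside.
- multimeter: Bystander: yellow and black hand multimeter lying flat, 150 x 75 x 36 mm. Origin: its underside.
- screwdriver: Bystander: black-handled screwdriver lying flat, 180 mm long. Origin: its underside.
- mug: Bystander: white mug, 80 mm across, 90 mm high, handle at its +y side. Origin: its underside.
Things that resemble listed ones, but are neither listed nor needed, are in the scene too. Leave any orange look-alike of the connector_b alone.

How it is judged (in metres and radians):
On the way, in this order (a step that is already met when the one before it is completed fails the run):
1. the tray is off the table and over the bin, with both connectors still on it (height (world z) of tray above 0.05 m and horizontal distance between tray and bin below 0.16 m and x of connector_a in the frame of tray between -0.06 and 0.055 m and y of connector_a in the frame of tray between -0.05 and 0.05 m and z of connector_a in the frame of tray between 0 and 0.04 m and x of connector_b in the frame of tray between -0.06 and 0.055 m and y of connector_b in the frame of tray between -0.05 and 0.05 m and z of connector_b in the frame of tray between 0 and 0.04 m), for 0.1 s.
2. both connectors lie in the bin (x of connector_a in the frame of bin between -0.1 and 0.1 m and y of connector_a in the frame of bin between -0.085 and 0.085 m and height (world z) of each of connector_a, connector_b below 0.065 m and x of connector_b in the frame of bin between -0.1 and 0.1 m and y of connector_b in the frame of bin between -0.085 and 0.085 m), for 0.2 s.
At the end, for the whole second after the job is handed in: Both connectors lie in the bin, under 65 mm high; the eye is on the free peg (within 9 mm of its axis each way, 8 to 32 mm from its foot), the tray flat on the board to 0.2 rad, open side outward, its origin at least 110 mm down the slope from the peg, at rest (all of step 2 and x of eye in the frame of peg_root between -0.009 and 0.009 m and y of eye in the frame of peg_root between -0.009 and 0.009 m and z of eye in the frame of peg_root between 0.008 and 0.032 m and angle between the z axis of tray and the z axis of peg_root, either way round below 0.2 rad and angle between tray's own z axis and vertical below 1.2 rad and x of tray in the frame of peg_root below -0.11 m and linear speed of tray below 0.02 m/s and angular speed of tray below 0.2 rad/s); the robot touches nothing.
It fails at once if a loose bystander (tape roll, multimeter, screwdriver or mug) is moved more than 30 mm (distance of any of tape_roll, multimeter, screwdriver, mug from where it was at the start of the episode above 0.03 m).
It also fails if it takes over 54 s, if anything falls off the work surface, if the arm or the gripper's body presses on something with over 40 N, if the wrist force passes 120 N, or if a joint passes its speed limit or range.

## Working session

There is one attempt and no reset: what is moved stays moved. The work goes in short steps, each a Python script; the robot and the scene stay as the last script left them, time stands still between calls to the robot, and variables do not carry over. Pictures are saved under pics/ and viewed, at most 10 in all, crops included, and the job is handed in when it is done.

```bash
ls; mkdir -p pics; python3 - <<'E'
from bench import ctrl, viewer
import cv2,numpy as np
print(ctrl.grasp_offset)
ims=[]
for c in ("side","top"):
    im=viewer.camera(c); cv2.imwrite(f"pics/{c}0.png",im)
    for t in ("tray","eye","connector_a","bin","tool_board","peg_root","peg_tip","hung_spanner","tape_roll","multimeter","screwdriver","mug"):
        r=viewer.spot_point(c,t)
        print(c,t,[(np.round(d["xyz"],3).tolist(),round(d["p"],2)) for d in r[:4]])
print(ctrl.get_state()["time_s"])
E
```

```text
pics
0.0187
side tray [([0.457, -0.391, -0.001], 0.73), ([0.448, -0.416, 0.002], 0.29)]
side eye [([0.586, -0.432, 0.023], 0.68)]
side connector_a [([0.511, -0.523, -0.004], 0.87), ([0.466, -0.367, 0.006], 0.68), ([0.452, -0.416, 0.005], 0.57)]
side bin [([0.431, -0.148, -0.001], 0.78)]
side tool_board [([0.579, 0.253, -0.004], 0.82)]
side peg_root [([0.714, -0.068, 0.005], 0.55), ([0.564, 0.335, 0.145], 0.49)]
side peg_tip [([0.531, 0.323, 0.206], 0.61)]
side hung_spanner [([0.606, 0.167, 0.144], 0.56)]
side tape_roll [([0.712, -0.07, 0.007], 0.97)]
side multimeter [([0.736, -0.257, -0.003], 0.64)]
side screwdriver [([0.634, -0.203, 0.004], 0.75)]
side mug []
top tray [([0.224, 0.288, 0.004], 0.2)]
top eye [([0.585, -0.43, 0.025], 0.66)]
top connector_a [([0.451, -0.414, 0.003], 0.82), ([0.467, -0.374, 0.004], 0.67), ([0.531, 0.323, 0.203], 0.62), ([0.512, -0.52, -0.001], 0.61)]
top bin [([0.425, -0.154, 0.003], 0.69)]
top tool_board [([0.584, 0.252, 0.0], 0.81)]
top peg_root [([0.556, 0.335, 0.148], 0.55)]
top peg_tip [([0.529, 0.323, 0.202], 0.71), ([0.587, 0.251, -0.002], 0.47)]
top hung_spanner [([0.607, 0.169, 0.15], 0.63)]
top tape_roll [([0.714, -0.066, 0.001], 0.78)]
top multimeter [([0.735, -0.255, 0.002], 0.93)]
top screwdriver [([0.635, -0.202, 0.003], 0.82), ([0.713, -0.067, -0.0], 0.45)]
top mug [([0.222, 0.287, 0.001], 0.95)]
1.3
```

View pics/top0.png

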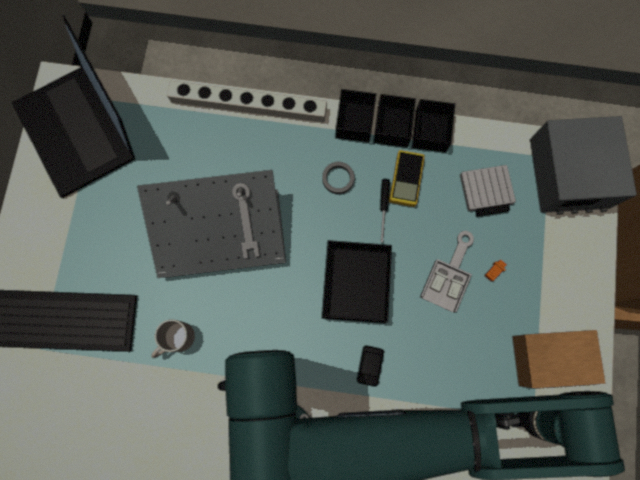

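View pics/side0.png

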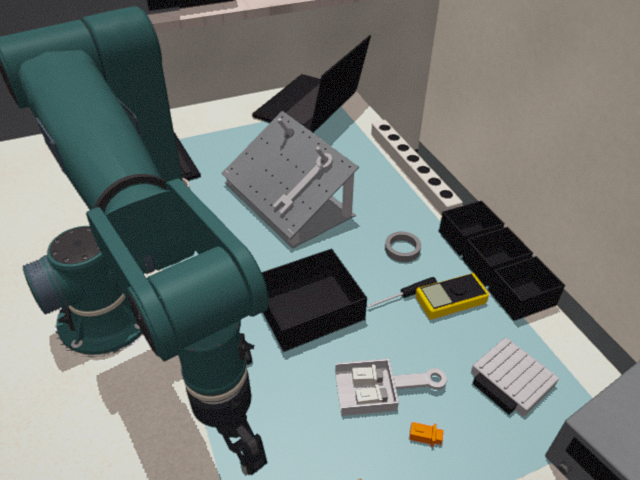

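The top view shows the tray at about (445,285) px with its eye at (465,238), the bin at (358,282), and the free peg at (172,197). The spanner hangs on the right-hand peg. In the side view the tray is at (367,388). Next I'll check reach and take a close wrist view.

```bash
cat > h.py <<'E'
from bench import ctrl, viewer
import cv2,numpy as np
from scipy.spatial.transform import Rotation as Ro
G=ctrl.grasp_offset
GX=0.072  # grip point along handle in tray frame, z=.02
def trayR(yaw,tilt):  # tilt>0: handle up, dish end down
    return (Ro.from_euler('z',yaw,degrees=True)*Ro.from_euler('y',-tilt,degrees=True)).as_matrix()
S=1  # tool x = S*tray x
def tool(R,p,s=S,gx=GX,gz=0.02):
    """TCP pose for tray rotation R, tray origin p"""
    R=np.asarray(R);x=s*R[:,0];z=-R[:,2];y=np.cross(z,x)
    return np.asarray(p)+R@[gx,0,gz]+z*G, np.column_stack([x,y,z])
def spots(c,t,n=1):
    return [(np.round(d["xyz"],4).tolist(),round(d["p"],2)) for d in viewer.spot_point(c,t)[:n]]
E
python3 - <<'E'
from h import *
eye=np.array([.5855,-.431,0]);R=trayR(-17.3,0);p=eye-R@[.14,0,0]
for s in (1,-1):
    P=[("grasp",)+tool(R,p,s),("up",)+tool(R,p+[0,0,.15],s)]
    for yw in (0,-17):
      for t in (-8,50,60):
        Rt=trayR(yw,t);edge=np.array([.43,-.151,.08])+.02*np.array([1,0,0])
        P.append((f"tip{yw},{t}",)+tool(Rt,edge-Rt@[-.055,0,0],s))
    Rb=trayR(15,30);root=np.array([.561,.335,.145]);
    for d in (.02,.09,.12): P.append((f"peg{d}",)+tool(Rb,root+Rb@[-.14,0,d-.02],s))
    for n,a,b in P:
        q=ctrl.ik(a,b); print(s,n,None if q is None else np.round(q))
a,b=tool(R,p,1); 
q=ctrl.ik(a,b); s=1 if q is not None and abs(q[5])<100 else -1
a,b=tool(R,p+[-.05,0,.2],s); ctrl.move_ptp(a,b)
im=viewer.camera("wrist");cv2.imwrite("pics/w1.png",im)
for c in ("wrist","side","top"):
    if c!="wrist": viewer.camera(c)
    for t in("tray","eye","connector_a"): print(c,t,spots(c,t,3))
print(ctrl.get_state()["time_s"])
E
```

```text
1 grasp [-43.  25.  76.  -0.  79.  64.]
1 up [-43.  20.  65.  -0.  94.  64.]
1 tip0,-8 [-19.  20.  76.  -3.  92.  72.]
1 tip0,50 [-42. -26. 121.  41.  51.  32.]
1 tip0,60 [-50. -32. 129.  57.  52.  16.]
1 tip-17,-8 [-23.  21.  75.  -1.  92.  84.]
1 tip-17,50 [-31. -29. 123.  18.  38.  67.]
1 tip-17,60 [-35. -38. 132.  31.  31.  53.]
1 peg0.02 [ 32.  -7. 106. -11.  53. 111.]
1 peg0.09 [ 34. -14. 104. -10.  61. 111.]
1 peg0.12 [ 34. -16. 103. -10.  65. 111.]
-1 grasp [ -43.   25.   76.   -0.   79. -116.]
-1 up [ -43.   20.   65.   -0.   94. -116.]
-1 tip0,-8 [ -19.   20.   76.   -3.   92. -108.]
-1 tip0,50 None
-1 tip0,60 None
-1 tip-17,-8 [-23.  21.  75.  -1.  92. -96.]
-1 tip-17,50 [ -31.  -29.  123.   18.   38. -113.]
-1 tip-17,60 [ -35.  -38.  132.   31.   31. -127.]
-1 peg0.02 [ 32.  -7. 106. -11.  53. -69.]
-1 peg0.09 [ 34. -14. 104. -10.  61. -69.]
-1 peg0.12 [ 34. -16. 103. -10.  65. -69.]
wrist tray [([0.4507, -0.3886, 0.0029], 0.85)]
wrist eye [([0.591, -0.434, 0.0188], 0.72)]
wrist connector_a [([0.5173, -0.523, 0.0011], 0.72), ([0.4649, -0.3722, 0.0058], 0.61)]
side tray [([0.4549, -0.3908, 0.0038], 0.82)]
side eye [([0.5863, -0.4338, 0.0227], 0.96)]
side connector_a [([0.5097, -0.5241, -0.0018], 0.74), ([0.4639, -0.3659, 0.0045], 0.73), ([0.4497, -0.4158, -0.0012], 0.58)]
top tray [([0.4503, -0.3924, -0.0014], 0.93)]
top eye [([0.5889, -0.4331, 0.0254], 0.87)]
top connector_a [([0.5103, -0.5174, -0.0023], 0.64), ([0.4519, -0.4156, -0.0007], 0.47), ([0.5864, -0.4292, 0.0211], 0.16)]
3.1333
```

View pics/w1.png

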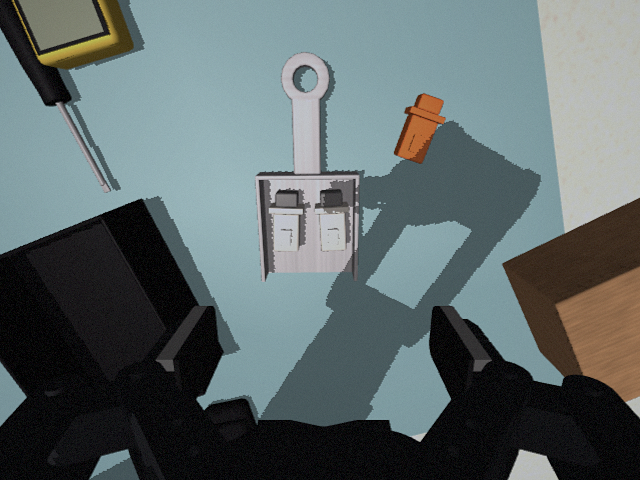

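The wrist view shows the ring's hole centre at (305,77) px and the handle root centre at about (307.5,168). Both connectors are in the dish with their noses toward the handle, and the orange look-alike is off to the right. I'll back-project these, grasp the handle and lift.

```bash
sed -i 's/gz=0.02)/gz=0.025)/' h.py; python3 - <<'E'
from h import *
def bp(c,uv,z):
    k=viewer.calibration(c);d=k["R"].T@[(uv[0]-k["cx"])/k["fx"],(uv[1]-k["cy"])/k["fy"],1];o=-k["R"].T@k["t"]
    return o+d*(z-o[2])/d[2]
e=bp("wrist",(305,77),.024);h=bp("wrist",(307.5,168),.026);d=(e-h)[:2]
yp=np.degrees(np.arctan2(d[1],d[0]))
E=np.array([.5872,-.4330]);T=np.array([.4523,-.3911])
yn=np.degrees(np.arctan2(*(E-T)[::-1]))
print(e,h,np.linalg.norm(d),yp,yn)
yaw=(yp+yn)/2; eye=np.r_[(e[:2]+E)/2,0]; 
R=trayR(yaw,0);p=eye-R@[.14,0,0];print(yaw,p)
ctrl.command_gripper(.06)
a,b=tool(R,p); ctrl.move_ptp(a+[0,0,.08],b); ctrl.movel(a,max_speed=.1)
ctrl.command_gripper(0.0); s=ctrl.get_state();print(s["width"],s["gripper_force"],s["wrist_force"],s["ee_pos"]-a)
np.savez("g.npz",yaw=yaw,p=p)
a,b=tool(trayR(yaw,-8),p+[0,0,.03]);ctrl.movel(a,b,max_speed=.08)
s=ctrl.get_state();print(s["width"],s["wrist_force"],s["time_s"])
cv2.imwrite("pics/w2.png",viewer.camera("wrist"));
for t in("tray","eye","connector_a"): print(t,spots("wrist",t,3))
cv2.imwrite("pics/s2.png",viewer.camera("side")[300:480,240:520].repeat(2,0).repeat(2,1))
for t in("tray","eye","connector_a"): print(t,spots("side",t,3))
E
```

```text
[ 0.58696848 -0.43004092  0.024     ] [ 0.50992288 -0.40734465  0.026     ] 0.08031902585034809 -16.414037107954687 -17.254817549288504
-16.834427328621594 [ 0.45308385 -0.39097548  0.        ]
-0.0002441084070379757 0.0 [ 0.13673013 -0.58857872  0.04580654] [-3.47717336e-06  1.89254352e-05  2.42361783e-07]
7.28589082263409e-05 [-0.46673135 -0.89773447 -0.13486448] 6.025
tray []
eye []
connector_a [([0.4649, -0.3753, 0.0023], 0.92), ([0.4514, -0.4154, 0.0045], 0.7), ([0.5152, -0.5223, 0.0003], 0.55)]
tray [([0.4568, -0.3904, 0.0027], 0.79)]
eye [([0.584, -0.4337, 0.0204], 0.59)]
connector_a [([0.5067, -0.5201, -0.0037], 0.93), ([0.4641, -0.3667, 0.0042], 0.89), ([0.4502, -0.4148, 0.0047], 0.66)]
```

View pics/s2.png

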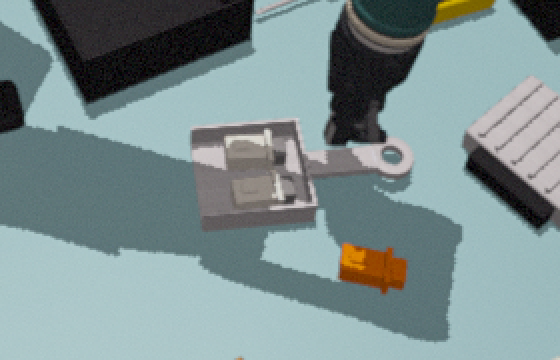

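View pics/w2.png

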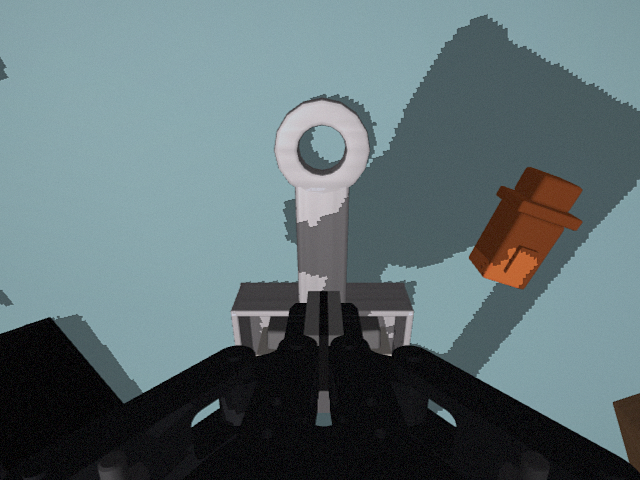

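The fingers closed on nothing: the side crop shows the tray still on the table and the fingertips behind the handle at about (355,135) in the crop. I'll check where the fingertips should project.

```bash
cat >> h.py <<'E'
def pj(c,X):
    k=viewer.calibration(c);v=k["R"]@np.asarray(X)+k["t"];return np.round([k["fx"]*v[0]/v[2]+k["cx"],k["fy"]*v[1]/v[2]+k["cy"]],1)
E
python3 - <<'E'
from h import *
s=ctrl.get_state();print(s["ee_pos"],s["tool_rot"],s["width"])
g=np.load("g.npz");R=trayR(g["yaw"],0)
for c in("side","wrist","top"): print(c,"tcp",pj(c,s["ee_pos"]),"eye",pj(c,g["p"]+R@[.14,0,.026]),"hroot",pj(c,g["p"]+R@[.055,0,.026]))
E
```

```text
[ 0.52169292 -0.41177454  0.02613628] [[ 9.47721162e-01 -2.89929681e-01 -1.33286834e-01]
 [-2.87078559e-01 -9.57047935e-01  4.05604721e-02]
 [-1.39321574e-01 -1.76225483e-04 -9.90247175e-01]] 0.00046096309309537743
side tcp [402.  380.6] eye [435.9 377.6] hroot [393.6 381.4]
wrist tcp [323.5 274.6] eye [323.3 143.3] hroot [323.4 300.7]
top tcp [457.2 259.9] eye [466.6 237.2] hroot [454.9 265.5]
```

```bash
python3 - <<'E'
from h import *
s=ctrl.get_state();z=s["tool_rot"][:,2]
for d in (0,.01,.02,.03,.04): print(d,pj("side",s["ee_pos"]-d*z),pj("wrist",s["ee_pos"]-d*z))
im=viewer.camera("side");c=im[335:405,350:470];c=cv2.resize(c,None,fx=6,fy=6,interpolation=cv2.INTER_CUBIC)
cv2.imwrite("pics/s3.png",cv2.convertScaleAbs(c,alpha=1.5,beta=30))
E
```

```text
0 [402.  380.6] [323.5 274.6]
0.01 [403.2 377.7] [323.5 282.4]
0.02 [404.4 374.8] [323.5 290.9]
0.03 [405.6 371.9] [323.6 300.5]
0.04 [406.9 368.9] [323.6 311.2]
```

View pics/s3.png

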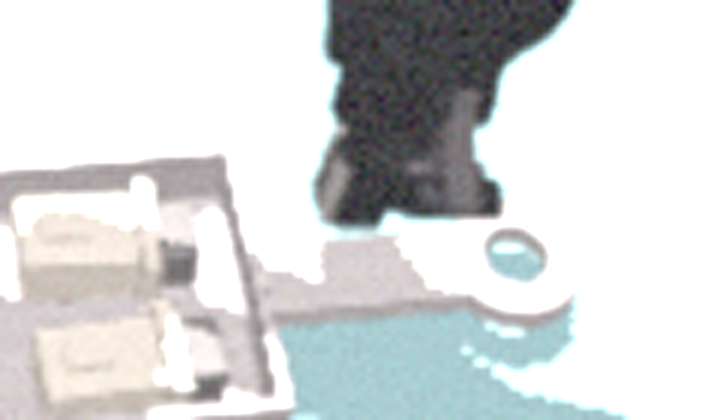

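The fingertips appear about 20–30 mm behind where the stated TCP should be, so they closed above the handle. I'll descend over the handle with the gripper part open, feel for the table, back off slightly, then close.

```bash
python3 - <<'E'
from h import *
g=np.load("g.npz");R=trayR(g["yaw"],0);p=g["p"]
a,b=tool(R,p)
ctrl.movel(a+[0,0,.03],b,max_speed=.1)
ctrl.command_gripper(.045)
ctrl.movel(a,max_speed=.08); f0=ctrl.get_state()["wrist_force"]
z=a[2];hit=False
while z>-.045:
    z-=.002; 
    try: ctrl.movel([a[0],a[1],z],max_speed=.02)
    except ctrl.PlanningError as e: print("plan",z,e);break
    f=ctrl.get_state()["wrist_force"]-f0
    if f[2]>2.5: hit=True;break
s=ctrl.get_state();print("hit",hit,z,s["ee_pos"],f,s["time_s"],s["width"])
E
```

```text
hit True -0.03970000000000002 [ 0.52229614 -0.41212242 -0.03851142] [-1.66878388  1.36324273  5.01818693] 13.5417 0.0446765670057276
```

```bash
python3 - <<'E'
from h import *
g=np.load("g.npz");R=trayR(g["yaw"],0);p=g["p"]
a,b=tool(R,p); zt=-.0385+.005
ctrl.movel([a[0],a[1],zt],b,max_speed=.05)
ctrl.command_gripper(0.0); s=ctrl.get_state();print(s["width"],s["gripper_force"],s["wrist_force"])
if s["width"]>.015:
    gz=float(zt+G);np.savez("g.npz",yaw=g["yaw"],p=p,gz=gz)
    a,b=tool(trayR(g["yaw"],-8),p+[0,0,.04],gz=gz);ctrl.movel(a,b,max_speed=.08)
    s=ctrl.get_state();print(s["width"],s["wrist_force"],s["time_s"])
    print(pj("wrist",p+[0,0,.04]+trayR(g["yaw"],-8)@[.14,0,.026]))
im=viewer.camera("side");cv2.imwrite("pics/s4.png",cv2.resize(im[300:440,300:500],None,fx=3,fy=3))
for t in("tray","eye","connector_a"): print(t,spots("side",t,3))
cv2.imwrite("pics/w4.png",viewer.camera("wrist"))
E
```

```text
0.024796616503844626 59.12319481372833 [0.68753687 0.38077716 0.17478793]
0.02458339526967012 [-0.11805564  0.56426679 -2.44235351] 14.65
[324.4 149.3]
tray [([0.4541, -0.3917, 0.0403], 0.89), ([0.5267, 0.3239, 0.2073], 0.35)]
eye [([0.5883, -0.4334, 0.0404], 0.75), ([0.4658, -0.3686, 0.0426], 0.55)]
connector_a [([0.4648, -0.3696, 0.0417], 0.71), ([0.455, -0.4135, 0.0378], 0.68), ([0.5097, -0.5233, -0.0028], 0.57)]
```

View pics/s4.png

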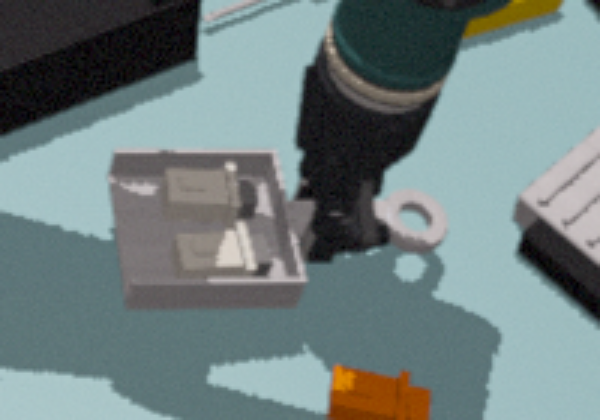

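The tray is gripped and lifted with both connectors in it. The measured weight is about 2.5 N, which matches. Now I'll carry it to the bin and tip it.

```bash
python3 - <<'E'
from h import *
g=np.load("g.npz");gz=float(g["gz"]);yaw=float(g["yaw"]);p=g["p"]
bn=np.array([.428,-.151,0])
def tp(y,t,off=.015,ez=.09):
    R=trayR(y,t);h=R[:,0]*[1,1,0];h/=np.linalg.norm(h)
    e=bn+off*h+[0,0,ez];return tool(R,e-R@[-.055,0,0],gz=gz)
for y in(-17,-8,-25):
    for t in (45,55,62,68):
        q=ctrl.ik(*tp(y,t));print(y,t,None if q is None else np.round(q))
y=-17;R0=trayR(yaw,-8)
ctrl.movel(*tool(R0,p+[0,0,.13],gz=gz),max_speed=.2)
ctrl.movel(*tool(trayR(y,-8),bn+[.04,0,.14],gz=gz),max_speed=.2)
ctrl.wait(.3)
viewer.camera("side")
for t in("tray","connector_a"): print(t,spots("side",t,3))
best=None
for t in (30,55):
    ctrl.movel(*tp(y,t),max_speed=.15)
ctrl.wait(.8)
s=ctrl.get_state();print(s["wrist_force"],s["time_s"],s["width"])
cv2.imwrite("pics/s5.png",viewer.camera("side"))
print(spots("side","connector_a",4),spots("side","eye"))
viewer.camera("top");print(spots("top","connector_a",4))
E
```

```text
-17 45 [-30. -21. 118.  15.  40.  69.]
-17 55 [-33. -29. 126.  26.  31.  58.]
-17 62 [-35. -33. 132.  39.  26.  45.]
-17 68 [-38. -37. 136.  55.  24.  30.]
-8 45 [-34. -21. 118.  26.  44.  52.]
-8 55 [-38. -28. 125.  41.  39.  37.]
-8 62 [-43. -32. 131.  55.  38.  23.]
-8 68 [-47. -35. 136.  68.  39.  11.]
-25 45 [-27. -21. 118.   3.  38.  86.]
-25 55 [-28. -28. 126.   5.  28.  84.]
-25 62 [-28. -33. 132.   8.  20.  81.]
-25 68 [-28. -37. 136.  14.  13.  75.]
tray [([0.4701, -0.1536, 0.1408], 0.74)]
connector_a [([0.5074, -0.5237, -0.0045], 0.8), ([0.468, -0.1764, 0.1423], 0.79), ([0.481, -0.1313, 0.145], 0.64)]
[-0.53870891 -0.82964014 -1.42802889] 19.525 0.02483255998640821
[([0.5099, -0.522, -0.0005], 0.88), ([0.377, -0.1616, 0.0351], 0.85), ([0.3567, -0.0979, 0.0301], 0.76)] [([0.5337, -0.1858, 0.2639], 0.89)]
[([0.5115, -0.5204, 0.0003], 0.61)]
```

View pics/s5.png

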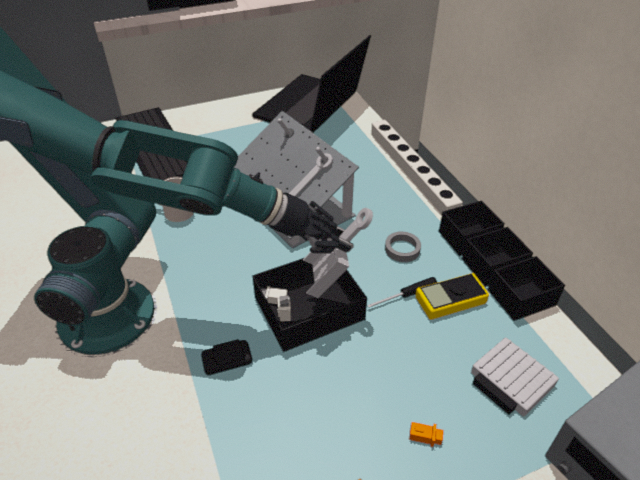

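Both connectors are in the bin, at about (275,298) and (285,305) px, and the tray is empty. Next I'll move to the pre-hang pose and measure the eye and peg together.

```bash
cat > fit.py <<'E'
from h import *
from scipy.optimize import least_squares
def fitboard(obs):
    # obs: list of (name, xyz); params: root xyz (z fixed .145), yaw
    def pts(v):
        R=trayR(v[2],30);r=np.array([v[0],v[1],.145]);yb=R[:,1];xb=np.array([np.cos(np.radians(v[2])),np.sin(np.radians(v[2])),0])
        return {"peg_root":r,"peg_tip":r+.065*R[:,2],"hung_spanner":r-.17*yb,"tool_board":r-.085*yb-[0,0,.145]}
    f=lambda v:np.concatenate([(np.array(x)-pts(v)[n]) for n,x in obs])/.004
    s=least_squares(f,[.561,.335,15],loss="soft_l1",x_scale=[.01,.01,1]);return s.x
O0=[("peg_root",(.564,.335,.145)),("peg_root",(.556,.335,.148)),("peg_tip",(.531,.323,.206)),("peg_tip",(.529,.323,.202)),("hung_spanner",(.606,.167,.144)),("hung_spanner",(.607,.169,.15)),("tool_board",(.579,.253,-.004)),("tool_board",(.584,.252,0))]
E
python3 - <<'E'
from fit import *
g=np.load("g.npz");gz=float(g["gz"])
v=fitboard(O0);print("fit",v)
bn=np.array([.428,-.151,0]);R=trayR(-17,55);h=R[:,0]*[1,1,0];h/=np.linalg.norm(h);print("pred eye",bn+.015*h+[0,0,.09]+R@[.195,0,.02])
Rb=trayR(v[2],30);root=np.array([v[0],v[1],.145])
def hang(d): return tool(Rb,root+Rb@[-.14,0,d-.02],gz=gz)
s=ctrl.get_state();ctrl.movel(s["ee_pos"]+[-.02,0,.12],max_speed=.25)
R1=trayR(0,30)
a,b=tool(R1,[.36,-.02,.24],gz=gz)
try: ctrl.movel(a,b,max_speed=.3)
except ctrl.PlanningError as e: print(e)
ctrl.movel(*hang(.16),max_speed=.3)
ctrl.movel(*hang(.105),max_speed=.15)
print(ctrl.get_state()["time_s"])
obs=[];ey=[]
for c in("side","top"):
    cv2.imwrite(f"pics/{c}6.png",viewer.camera(c))
    for t in("eye","tray","peg_root","peg_tip","hung_spanner","tool_board"): print(c,t,spots(c,t,2))
    print("eye pred px",pj(c,root+.105*Rb[:,2]),"tip",pj(c,root+.065*Rb[:,2]))
print("pred eye",root+.105*Rb[:,2],"tray",root+Rb@[-.14,0,.085],ctrl.get_state()["time_s"])
A=cv2.imread("pics/side6.png")[70:190,220:380];B=cv2.imread("pics/top6.png")[160:280,120:280]
cv2.imwrite("pics/c6.png",np.hstack([cv2.resize(A,(400,300)),cv2.resize(B,(400,300))]))
E
```

```text
fit [ 0.56042262  0.33323311 15.56965664]
pred eye [ 0.5336376  -0.18329665  0.26120618]
22.95
side eye [([0.5083, 0.3169, 0.2397], 0.83)]
side tray [([0.4051, 0.2873, 0.1491], 0.58)]
side peg_root [([0.5628, 0.335, 0.1461], 0.45)]
side peg_tip [([0.5292, 0.326, 0.207], 0.63)]
side hung_spanner [([0.6043, 0.169, 0.1435], 0.72)]
side tool_board [([0.5799, 0.2571, -0.0042], 0.95), ([0.7125, -0.0696, 0.0061], 0.74)]
eye pred px [270.5 110.5] tip [277.5 119.6]
top eye [([0.5091, 0.3189, 0.2386], 0.79)]
top tray [([0.3999, 0.2902, 0.1461], 0.85)]
top peg_root [([0.425, -0.1524, 0.0003], 0.69), ([0.5584, 0.3335, 0.1479], 0.42)]
top peg_tip [([0.5311, 0.3256, 0.2037], 0.69)]
top hung_spanner [([0.6082, 0.1669, 0.1421], 0.55), ([0.3767, -0.1594, 0.0308], 0.33)]
top tool_board [([0.5819, 0.2518, 0.0002], 0.88)]
eye pred px [165.2 206.7] tip [168.8 202.6]
pred eye [0.50984911 0.3191416  0.23593267] tray [0.40268766 0.28928275 0.14861216] 23.65
```

View pics/c6.png

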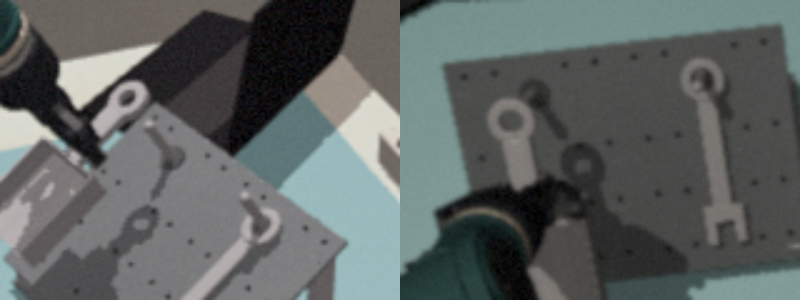

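The eye at side (271,109) px and top (164,208) px agrees with the prediction to within about 2 mm. I'll check the peg through the wrist camera and refit with all the observations.

```bash
python3 - <<'E'
from fit import *
O=O0+[("peg_root",(.5628,.335,.1461)),("peg_root",(.5584,.3335,.1479)),("peg_tip",(.5292,.326,.207)),("peg_tip",(.5311,.3256,.2037)),("hung_spanner",(.6043,.169,.1435)),("hung_spanner",(.6082,.1669,.1421)),("tool_board",(.5799,.2571,-.0042)),("tool_board",(.5819,.2518,.0002))]
im=viewer.camera("wrist")
for t in("eye","peg_root","peg_tip","hung_spanner","tool_board"): print(t,spots("wrist",t,2))
v=fitboard(O);print("fit",v,ctrl.get_state()["time_s"]);np.save("v.npy",v)
Rb=trayR(v[2],30);root=np.array([v[0],v[1],.145])
for c in("side","top","wrist"):print(c,"root",pj(c,root),"tip",pj(c,root+.065*Rb[:,2]),"spanner root",pj(c,root-.17*Rb[:,1]),"eye.105",pj(c,root+.105*Rb[:,2]))
A=cv2.imread("pics/side0.png")[105:155,255:322];B=cv2.imread("pics/top0.png")[180:230,145:212]
W=cv2.resize(im,(400,300))
A,B=[cv2.resize(x,(402,300),interpolation=cv2.INTER_CUBIC)[:,:400] for x in(A,B)]
cv2.imwrite("pics/c7.png",np.vstack([np.hstack([A,B]),np.hstack([im[0:300,120:520],W])]))
E
```

```text
eye [([0.3998, 0.2912, 0.147], 0.24)]
peg_root [([0.5566, 0.3362, 0.1474], 0.8)]
peg_tip [([0.5303, 0.3285, 0.2009], 0.69)]
hung_spanner [([0.6057, 0.1679, 0.1399], 0.79)]
tool_board [([0.5805, 0.2474, 0.0003], 0.57)]
fit [ 0.56062837  0.333694   15.29264972] 23.95
side root [288.2 133.5] tip [277.5 119.5] spanner root [326.3 162. ] eye.105 [270.5 110.4]
top root [174.  196.3] tip [168.6 202.5] spanner root [241.4 188. ] eye.105 [165.  206.6]
wrist root [323.6 138.5] tip [323.5 143.6] spanner root [602.6 139.7] eye.105 [323.3 149.2]
```

View pics/c7.png

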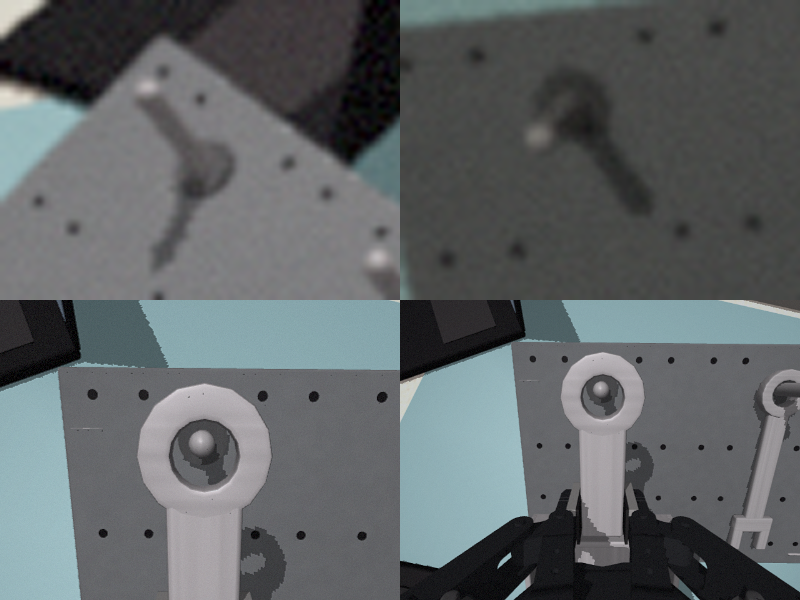

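The wrist view shows the peg tip at (322,143) px inside the ring's hole, whose centre is at (324,153), so they line up to about 1–2 mm. I'll lower the tray along the peg while watching the wrist force.

```bash
python3 - <<'E'
from fit import *
gz=float(np.load("g.npz")["gz"]);v=np.load("v.npy")
Rb=trayR(v[2],30);root=np.array([v[0],v[1],.145])
def hang(d): return tool(Rb,root+Rb@[-.14,0,d-.02],gz=gz)
f0=ctrl.get_state()["wrist_force"]
d=.105
for d in (.07,.055,.045,.037,.031,.028,.025,.023,.021,.019,.017):
    ctrl.movel(*hang(d),max_speed=.06);s=ctrl.get_state();f=Rb.T@(s["wrist_force"]-f0);print(d,np.round(f,1))
    if np.abs(f).max()>4: break
print(s["time_s"],s["width"])
for c in("side","top"):
    cv2.imwrite(f"pics/{c}8.png",viewer.camera(c))
    for t in("eye","tray"):
        r=viewer.spot_point(c,t)[:1]
        print(c,t,[np.round(Rb.T@(np.array(x["xyz"])-root),4) for x in r])
np.save("d.npy",d)
E
```

```text
0.07 [ 0.9 -0.7 -0.1]
0.055 [ 0.9  0.8 -0.2]
0.045 [-0.3  0.7 -0.1]
0.037 [ 0.4  0.4 -0.3]
0.031 [-0.4 -0.2 -0.6]
0.028 [-0.5 -0.4 -0.5]
0.025 [-0.3  0.8 -0.3]
0.023 [ 0.   0.2 -0.8]
0.021 [ 0.  -0.3 -0.1]
0.019 [-0.6  0.7  3.9]
0.017 [-3.  -1.1 14.6]
27.4333 0.024729430171049113
side eye [array([-0.0019, -0.0014,  0.0224])]
side tray [array([-0.1364, -0.0014,  0.0035])]
top eye []
top tray [array([-0.1425, -0.001 , -0.0002])]
```

```bash
python3 - <<'E'
from fit import *
gz=float(np.load("g.npz")["gz"]);v=np.load("v.npy")
Rb=trayR(v[2],30);root=np.array([v[0],v[1],.145])
def hang(d): return tool(Rb,root+Rb@[-.14,0,d-.02],gz=gz)
ctrl.movel(*hang(.0195),max_speed=.03)
ctrl.command_gripper(.045);ctrl.wait(.3)
ctrl.movel(*hang(.06),max_speed=.08);ctrl.movel(*hang(.16),max_speed=.2)
s=ctrl.get_state();ctrl.move_ptp(s["ee_pos"]+[-.08,-.2,.05],s["tool_rot"]);ctrl.wait(.5)
s=ctrl.get_state();print(s["time_s"],s["wrist_force"],s["width"])
for c in("side","top"):
    im=viewer.camera(c);cv2.imwrite(f"pics/{c}9.png",im)
    for t in("eye","tray"):
        r=viewer.spot_point(c,t)[:1]
        print(c,t,[np.round(Rb.T@(np.array(x["xyz"])-root),4) for x in r],[x["p"] for x in r])
    print(c,[ (t,spots(c,t,3)) for t in ("connector_a","mug","tape_roll","multimeter","screwdriver")])
# horizontal/vertical tray extent from cut-out
m=viewer.cut_out("side","tray");print([ (x["p"],int(x["mask"].sum()),np.argwhere(x["mask"]).mean(0)) for x in m[:1]],pj("side",root+Rb@[-.14,0,.0]))
E
```

```text
31.3083 [0.06161099 0.06334516 0.31553382] 0.04465819252950391
side eye [array([-0.004 , -0.0024,  0.02  ])] [0.56]
side tray [array([-0.1404, -0.0008,  0.0013])] [0.89]
side [('connector_a', [([0.3604, -0.0992, 0.0336], 0.72), ([0.5093, -0.5192, -0.0022], 0.63), ([0.377, -0.1634, 0.0329], 0.5)]), ('mug', [([0.219, 0.2896, 0.0001], 0.95), ([0.5602, 0.3345, 0.1446], 0.58)]), ('tape_roll', [([0.7129, -0.0649, 0.0066], 0.75), ([0.5616, 0.334, 0.1439], 0.72)]), ('multimeter', [([0.7378, -0.2614, -0.0024], 0.89), ([0.2233, 0.29, 0.0001], 0.3)]), ('screwdriver', [([0.6354, -0.2028, 0.0062], 0.94), ([0.5455, 0.3289, 0.1614], 0.75)])]
top eye [array([-0.0023, -0.0011,  0.0189])] [0.91]
top tray [array([-0.1331, -0.5345, -0.0892])] [0.69]
top [('connector_a', [([0.5125, -0.5175, -0.0003], 0.72), ([0.3765, -0.1584, 0.0313], 0.61), ([0.3618, -0.1004, 0.0294], 0.6)]), ('mug', [([0.2216, 0.2887, 0.0], 0.74), ([0.5829, 0.25, -0.0011], 0.57)]), ('tape_roll', [([0.7119, -0.0664, -0.003], 0.88)]), ('multimeter', [([0.7385, -0.2585, 0.0033], 0.72), ([0.5481, 0.3283, 0.1619], 0.69)]), ('screwdriver', [([0.635, -0.1993, 0.0014], 0.94), ([0.4392, 0.2996, 0.0728], 0.63), ([0.3775, -0.1627, 0.0326], 0.31)])]
[(0.67, 1719, array([162.87667248, 255.14834206]))] [253.1 170. ]
```

All the measurements agree: the eye is on the peg at 20 mm, the tray lies flat below it, both connectors are in the bin and the bystanders have not moved. I'm handing in the job.

```bash
python3 -c "
from bench import ctrl
print(ctrl.finish_job())"
```

```text
the job is handed in; nothing more can be done
None
```

I handed the job in at about 32 s of the 54 s allowed: both connectors are in the bin and the tray hangs flat on the free peg, released, with the bystanders where they were by the camera checks; no verdict came back.

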